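Set the spacing jig to the broad joint gauge

ROBOT

A 7-joint arm with a two-finger parallel gripper is mounted at the origin on the work surface. World frame = base frame: x ahead of the robot, y to its left, z up, the work surface at z = 0. Lengths are in m, angles in rad, forces in N, time in s.
With the tool pointing down it reaches from about 0.4 to 0.85 m from the base axis. Payload 6.9 kg.
Tool frame: the origin (TCP) lies midway between the tips of the shut fingers; the grasp point (between the pads) lies behind it (ctrl.pinch_z is the z of the grasp point in the tool frame, in m); z points along the fingers, y is the direction in which the jaws open and shut (so a half turn about z gives the same grasp; the last joint's range is limited). The gripper opens to 85 mm and grips with 20 to 120 N. Pads are 22 mm wide; open, the fingers measure 114 mm over their backs; the gripper's body (76 mm by 85 mm) begins 54 mm behind the grasp point. The pads swing forward as they close: fully open they stand 13 mm farther back than shut.
Start: joints at [1.3, 0.507, -0.238, 1.5, 0.126, 1.149, -0.155], TCP at [0.23, -0.581, 0.231] pointing down, gripper open.
Joint ranges: [-3.08, 3.08], [-0.24, 2.05], [-1.43, 1.35], [0, 2.5], [-1.52, 4.66], [0.17, 1.96], [-2.89, 2.89]. Speed limits (rad/s): [2.39, 2.39, 3.14, 3.14, 3.14, 3.14, 3.14].

INTERFACE

Orientations are given as a unit quaternion [w, x, y, z].
In Python, from station import ctrl, get_state, vision, ticket, models gives the robot as it stands. Calls block until the motion is done:
- ctrl.movep(position, orientation): joint-space move of the TCP to a pose.
- ctrl.movel(position, frame=None, max_speed=0.15): straight line of the TCP; frame=None keeps the orientation; max_speed is the mean speed in m/s.
- ctrl.set_joints(angles): joint-space move.
- ctrl.ungrasp() and ctrl.close_gripper(force=None): open the fingers fully, or close them until they stop; force is the grip in N (None keeps the last).
- ctrl.pause(seconds).
- ctrl.ik(position, orientation): joint angles nearest the present ones, or None.
- get_state(): the state.
- vision.grab_frame(name): name is "side" or "top" or "wrist"; returns (picture, depth): 480x640x3 uint8, blue, green, red; 480x640 float32, m along the optical axis (not along the pixel's ray), 0 where there is no reading.
- vision.camera_info(name): a dict with "mtx" (3x3 intrinsics, pixels), "R" (3x3) and "t" (3): a world point X has camera coordinates R X + t; the wrist camera has in their place "hand_eye" (4x4, takes a point from camera to tool coordinates, whose origin is the TCP and whose axes are the flange's). Camera axes: x right, y down, z forward; pixel columns grow to the right and rows downward; lengths in m; the calibration is good to about 2 mm. A picture is of the moment at which its call begins: read the wrist's pose just before it. camera_info takes no time and is no camera call.
A pose or a line that the arm cannot do raises ctrl.Unreachable and nothing moves.
- ticket.close_job(): hands the job in, once; it reports no verdict.
Trained networks look in the newest picture that a camera, given by its name, has taken for a name from the list of things; names that differ only in an ending like _2 or _b are one class to them, and where a whole thing is asked for, a point or a joint stands for the part that bears it (a point fixed in the world has none). Each returns a list of dicts, best first, with "p" (0 to 1); they miss things now and then, are a little off and sometimes report something else, mostly with a low value. They report only what shows in the picture. A call takes as long as a camera call. They do not tell look-alikes from the thing itself.
- models.recognise(camera, target): "point" ([column, row] in pixels, amid what is visible of it).
- models.masks_of(camera, target): "mask" (480x640 bool, what is visible of it) and "point" ([column, row] in pixels, amid what is visible of it).
The state is a dict: "time": time; "qpos": joint angles; "qd": joint speeds; "tau": joint torques, N m; "tcp_pos": TCP position; "eef_rot": TCP orientation; "contact_force": force on the tool from outside, world axes, zero at the start; "wrist_torque": the same for the moment, N m; "width": finger opening in m.
Only numpy, scipy, OpenCV 4.12 (cv2) and the standard library are available. Lean on these libraries where they do the work, as an engineer would, in place of code of your own. Each camera call takes 0.05 s, during which the arm holds its last target. There are 200 camera calls.

TASK

Set the tile-spacing jig to the broad joint gauge: take the broad gauge out of the pine box and lower its blade (do not drop it) into the middle of the gap between the jig's two jaws until its collar sits flat on both, and let it stand there. Then push the sliding jaw shut until it presses firmly against the blade, and after that swing the cam lever round to its stop to lock it. Leave the gauge standing nipped in the jig, and leave the narrow gauge, the trowel and the tin where they are.

Things in the scene. Friction and masses are not known exactly. Their poses are not given: they have to be found in the camera images.
- broad_gauge: Broad joint gauge, 250 g, upright in either slot of the pine box. Steel blade 50 mm wide (x), 12 thick (y), 45 long, pointing down; over it a dark steel collar 50 x 46 (x, y), 8 thick; on that a brown wooden handle 40 wide (x), 14 thick (y), 50 tall: pinch it across its thickness. Origin: centre of the collar's underside (blade tip z -45, handle z +8 to +58 mm). A half turn makes no difference.
- narrow_gauge: Narrow joint gauge, the wrong one, in the box's other slot: like the broad gauge and of the same height, but its blade and collar are only 24 mm wide (handle 19 mm wide), blade 6 mm thick. Same origin and axes. Leave it.
- box: Pine box, fixed, 120 x 210 x 70 mm (x, y, z), origin at the centre of its underside. Its top board has two slots at y = -50 and +50 mm, each 63 mm long (x) and 21 mm wide (y); a gauge hangs in each with its collar on the top board (70 mm up).
- jig: Tile-spacing jig, fixed: aluminium base 12 mm thick (x -95 to 60, y -70 to 130 mm) with two steel jaws, each 80 mm wide (x -40 to 40), tops 65 mm above the table. Origin at table height below the middle of the fixed jaw's gap face. Fixed jaw: y -50 to 0; sliding jaw opposite, on the +y side. The gap runs along x, open at both ends, 53 mm deep to the base.
- jaw: Sliding jaw, axes as the jig's. Origin at table height below the middle of its gap face, so its y in the jig's frame is the gap width: 19 to 26 mm at the start, 12 when shut on the broad gauge. The block spans its y 0 to 80 mm. It slides along the jig's y, about 1.5 N friction, no spring, stays where left; empty, it could shut to 2 mm.
- thumb_plate (a point): Centre of the outer (+y) face of the upright dark thumb plate on the sliding jaw's outer end, the place to push the jaw shut in the jig's -y direction (10 N or so on the shut jaw is a firm press). The plate is 60 mm wide (x), 12 mm thick (y), and stands from 65 to 100 mm above the table; this point is 82.5 mm up.
- lever (a joint): Cam lever angle, rad: 0 = open, arm pointing to the jig's -x (to the robot); grows clockwise seen from above to 1.57 = locked at its stop, arm pointing to the jig's +y. Starts at 0 to 0.35. Friction about 0.1 N m (1.5 N at the knob); stays where left. Vertical pivot at x -74, y +50 mm in the jig's frame.
- lever_knob (a point): Point on the axis of the lever's upright round steel knob, 65 mm from the lever's pivot, 79 mm above the table. The knob is 16 mm in diameter and stands from 53 to 87 mm above the table (arm below it): pinch it from above or push it sideways.
- trowel: Notched trowel lying on the bench, 270 x 110 mm, 70 mm high at its handle, a bystander. Origin under its centre.
- tin: Closed zinc tin of spacers, 119 x 89 x 51 mm, a bystander. Origin under its centre.
Things that resemble listed ones, but are neither listed nor needed, are in the scene too. Of the things like the broad_gauge, leave any that is purple, turquoise or yellow; of the rest the smaller one is meant.

How it is judged:
By the outcome, as a careful person would: the job done as asked, in the order asked, and still so for the second after the job is handed in, with the robot touching nothing.
It also fails if it takes over 67 s, if anything falls off the work surface, if the arm or the gripper's body presses on something with over 40 N, if the wrist force passes 120 N, or if a joint passes its speed limit or range.

## Working session

There is one attempt and no reset: what is moved stays moved. The work goes in short steps, each a Python script; the robot and the scene stay as the last script left them, time stands still between calls to the robot, and variables do not carry over. Pictures are saved under pics/ and viewed, about 8 in all and at most 12, crops included, and the job is handed in when it is done.

```bash
ls; mkdir -p pics
cat > h.py <<'E'
import numpy as np, cv2
from station import ctrl,get_state,vision,ticket,models
from scipy.spatial.transform import Rotation as Ro
def cloud(name):
    s=get_state(); im,d=vision.grab_frame(name); c=vision.camera_info(name); K=np.array(c["mtx"])
    v,u=np.mgrid[:480,:640]
    P=np.stack([(u-K[0,2])/K[0,0]*d,(v-K[1,2])/K[1,1]*d,d],-1)
    if name=="wrist":
        H=np.array(c["hand_eye"]); P=P@H[:3,:3].T+H[:3,3]
        q=s["eef_rot"]; R=Ro.from_quat([q[1],q[2],q[3],q[0]]).as_matrix()
        P=P@R.T+np.array(s["tcp_pos"])
    else: P=(P-np.array(c["t"]))@np.array(c["R"])
    P[d<=0]=np.nan
    return im,P
E
python3 - <<'E'
from h import *
s=get_state(); print({k:np.round(v,3) for k,v in s.items()}, ctrl.pinch_z)
for n in("top","side"):
    im,P=cloud(n); cv2.imwrite(f"pics/{n}0.png",im); np.savez(f"{n}0.npz",im=im,P=P)
    for t in("broad_gauge","narrow_gauge","box","jig","jaw","thumb_plate","lever","lever_knob","trowel","tin"):
        for r in models.masks_of(n,t):
            m=r["mask"]; print(n,t,round(r["p"],2),np.round(r["point"]),m.sum(),np.round(np.nanmedian(P[m],0),3),np.round(np.nanpercentile(P[m],98,axis=0),3))
E
```

```text
pics
{'time': np.float64(0.0), 'qpos': array([ 1.299,  0.508, -0.238,  1.501,  0.126,  1.149, -0.155]), 'qd': array([-0.   ,  0.   , -0.001, -0.   ,  0.001, -0.   , -0.001]), 'tau': array([-1.0000e-03, -6.2060e+01, -2.1860e+00, -2.4965e+01,  1.3000e-02,
        1.2000e-02, -0.0000e+00]), 'tcp_pos': array([ 0.23 , -0.581,  0.23 ]), 'eef_rot': array([-0.001,  0.982,  0.187, -0.   ]), 'contact_force': array([-0.606,  0.453, -1.235]), 'wrist_torque': array([-0.026,  0.   ,  0.014]), 'width': np.float64(0.085)} -0.0187
top broad_gauge 0.95 [415. 336.] 663 [ 0.31  -0.188  0.055] [ 0.336 -0.168  0.106]
top broad_gauge 0.81 [471. 362.] 1626 [ 0.273 -0.29   0.076] [ 0.301 -0.265  0.146]
top broad_gauge 0.77 [342. 301.] 1146 [ 0.382 -0.053  0.072] [ 0.418 -0.022  0.14 ]
top broad_gauge 0.74 [340. 234.] 594 [ 0.506 -0.045  0.054] [ 0.536 -0.021  0.105]
top broad_gauge 0.56 [418. 262.] 636 [ 0.446 -0.193  0.081] [ 0.472 -0.175  0.131]
top narrow_gauge 0.32 [418. 262.] 607 [ 0.446 -0.193  0.081] [ 0.47  -0.175  0.131]
top box 0.8 [443. 264.] 6143 [ 0.454 -0.246  0.07 ] [ 0.525 -0.141  0.074]
top 
[... 1437 characters left out ...]
] [0.693 0.449 0.069]
side jaw 0.94 [331. 184.] 1457 [0.618 0.16  0.064] [0.662 0.198 0.099]
side thumb_plate 0.64 [329. 182.] 1503 [0.618 0.163 0.064] [0.663 0.202 0.099]
side lever 0.69 [294. 198.] 382 [0.523 0.162 0.053] [0.564 0.238 0.086]
side lever 0.57 [378. 376.] 600 [ 0.464 -0.301  0.078] [ 0.482 -0.276  0.128]
side lever_knob 0.8 [294. 200.] 399 [0.524 0.162 0.053] [0.566 0.24  0.086]
side trowel 0.69 [271. 154.] 2987 [0.556 0.391 0.004] [0.694 0.454 0.068]
side trowel 0.27 [357. 368.] 9020 [ 0.447 -0.273  0.069] [ 0.527 -0.15   0.072]
side trowel 0.23 [295. 196.] 368 [0.524 0.162 0.053] [0.565 0.199 0.086]
side tin 0.9 [446. 309.] 3259 [ 0.662 -0.234  0.05 ] [ 0.729 -0.183  0.053]
```

View pics/top0.png

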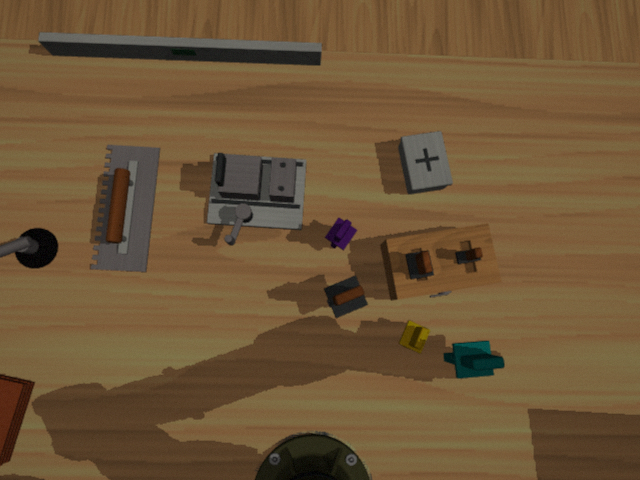

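View pics/side0.png

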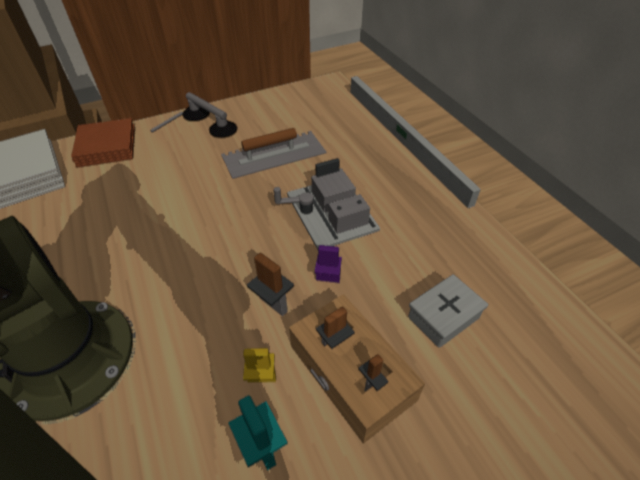

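The top view shows the box at (443,264): the broad gauge is in its left slot (419,262) and the narrow one in its right (470,255). The look-alikes are the big brown gauge (345,297) and the purple, yellow and turquoise ones. The jig is at (256,190), with the lever knob at (231,238) and the plate at (221,168). Next I'll fit poses and look from the wrist.

```bash
cat >> h.py <<'E'
def down(yaw): # tool x at world angle yaw, z down
    q=Ro.from_matrix(np.array([[np.cos(yaw),np.sin(yaw),0],[np.sin(yaw),-np.cos(yaw),0],[0,0,-1]])).as_quat()
    return [q[3],q[0],q[1],q[2]]
def rect(P,c,r,z0,z1,big=True):
    m=(np.abs(P[...,2]-(z0+z1)/2)<(z1-z0)/2)&(np.hypot(P[...,0]-c[0],P[...,1]-c[1])<r)
    if big:
        n,l,st,_=cv2.connectedComponentsWithStats(m.astype(np.uint8)); m=l==1+np.argmax(st[1:,4])
    Q=P[m]; (cx,cy),(w,h),a=cv2.minAreaRect((Q[:,:2]*1000).astype(np.float32))
    return np.round([cx,cy,w,h,a,np.median(Q[:,2])*1000,m.sum()],1)
E
cat > fit.py <<'E'
from h import *
def fit(P):
    for n,a in dict(box=((.454,-.246),.16,.064,.074),handle=((.448,-.193),.04,.115,.135),collar=((.448,-.193),.045,.074,.084),nhandle=((.464,-.29),.03,.115,.135),
      sjaw=((.618,.161),.075,.06,.07),fjaw=((.60,.08),.04,.06,.07),plate=((.618,.2),.05,.09,.105),knob=((.52,.17),.08,.082,.092),leverarm=((.53,.16),.08,.045,.06),base=((.59,.128),.16,.008,.018)).items():
        try: print(n,*rect(P,*a))
        except Exception as e: print(n,e)
E
python3 - <<'E'
from fit import *
fit(np.load("top0.npz")["P"])
print(np.round(vision.camera_info("wrist")["hand_eye"],3),vision.camera_info("wrist")["mtx"])
ctrl.movep([.40,-.22,.36],down(0.1)); 
im,P=cloud("wrist"); cv2.imwrite("pics/w1.png",im); np.savez("w1.npz",im=im,P=P)
print("wrist"); fit(P); print(get_state()["time"])
ctrl.movep([.54,.13,.36],down(0))
im2,P=cloud("wrist"); cv2.imwrite("pics/w2.png",im2); np.savez("w2.npz",im=im2,P=P)
cv2.imwrite("pics/w12.png",cv2.resize(np.vstack([im,im2]),(400*1,600)))
print("wrist"); fit(P); print(get_state()["time"])
E
```

```text
box 458.2 -249.3 120.0 211.2 10.4 70.4 5191.0
handle 448.2 -199.3 40.0 15.2 11.4 127.6 198.0
collar 448.1 -199.1 49.8 46.3 11.3 78.6 299.0
nhandle 467.3 -296.0 19.2 14.1 13.1 127.0 96.0
sjaw 625.0 160.3 80.1 80.5 87.3 65.2 1375.0
fjaw 610.2 74.0 50.1 58.2 87.9 65.4 663.0
plate 626.3 194.4 12.7 59.0 87.4 99.5 211.0
knob 489.1 171.2 13.7 13.5 2.2 87.4 53.0
leverarm 523.0 154.5 32.1 86.4 82.4 54.1 375.0
base 606.6 129.2 200.2 156.5 87.6 12.6 3168.0
[[-0.    -0.961 -0.277  0.069]
 [ 1.    -0.001  0.002 -0.002]
 [-0.002 -0.277  0.961 -0.142]
 [ 0.     0.     0.     1.   ]] [[424.85699347   0.         318.34430435]
 [  0.         424.85699347 233.90834856]
 [  0.           0.           1.        ]]
wrist
box 458.9 -248.2 120.4 210.6 10.4 69.7 21965.0
handle 449.1 -198.7 39.9 14.0 11.2 127.3 769.0
collar 449.1 -198.7 49.9 45.9 11.2 77.6 1678.0
nhandle 468.1 -295.3 19.2 14.1 10.8 127.2 415.0
sjaw attempt to get argmax of an empty sequence
fjaw attempt to get argmax of an empty sequence
plate attempt to get argmax of an empty sequence
knob attempt to get argmax of an empty sequence
leverarm attempt to get argmax of an empty sequence
base 536.6 79.6 28.7 99.4 5.6 11.2 2254.0
2.7
wrist
box 446.9 -181.8 121.0 77.2 10.4 69.9 5720.0
handle attempt to get argmax of an empty sequence
collar 448.6 -194.2 50.9 39.9 9.8 78.0 1098.0
nhandle attempt to get argmax of an empty sequence
sjaw 626.4 161.7 80.0 80.1 87.7 64.6 6228.0
fjaw 611.2 75.2 50.1 57.1 87.5 64.7 2864.0
plate 627.6 195.7 12.4 59.4 87.8 99.1 983.0
knob 490.8 172.9 14.5 14.3 0.1 86.1 180.0
leverarm 530.2 156.3 33.2 77.3 80.3 53.7 1324.0
base 607.6 130.2 200.4 155.2 87.6 11.8 13163.0
4.1583
```

View pics/w12.png

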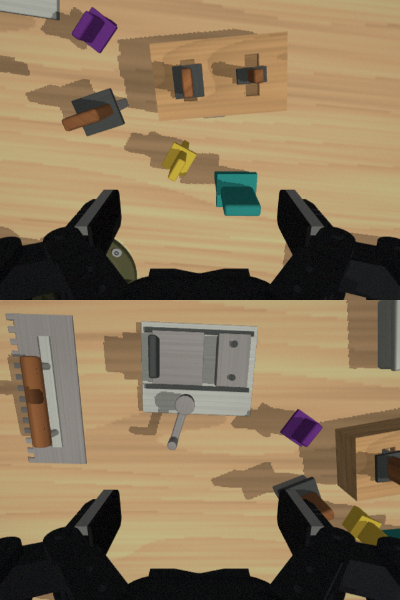

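Run:
```python
from h import *
t=np.radians
g=np.array([.4487,-.1989]); qa=down(t(11.2))
ctrl.movep([*g,.20],qa); ctrl.movel([*g,.0873],max_speed=.12)
f0=get_state()["contact_force"]; ctrl.close_gripper(40); s=get_state(); print("w",s["width"],s["tcp_pos"],s["contact_force"]-f0,s["time"])
ctrl.movel([*g,.235],max_speed=.12); s=get_state(); print("lift",s["width"],s["contact_force"]-f0)
p=np.array([.6243,.1106])
ctrl.movep([*p,.235],down(t(-2.4))); ctrl.movel([*p,.145],max_speed=.12)
s=get_state(); print(s["tcp_pos"],s["width"],s["contact_force"],s["time"])
im,P=cloud("wrist"); cv2.imwrite("pics/w3.png",im); np.savez("w3.npz",im=im,P=P)
im2,P2=cloud("side"); np.savez("s3.npz",im=im2,P=P2)
im2=im2[120:260,250:440]
cv2.imwrite("pics/c3.png",np.hstack([cv2.resize(im,(400,300)),cv2.resize(im2,(400,300))]))
```

```text
w 0.013313178398780755 [ 0.44877183 -0.19904267  0.08741277] [0.48352437 0.48390444 2.57940349] 7.3083
lift 0.013487285382085355 [ 0.4460081   1.23526185 -3.05170598]
[0.62481093 0.11067972 0.145834  ] 0.013417097564354387 [-0.49242793  0.04264049 -2.95688198] 10.925
```

View pics/c3.png

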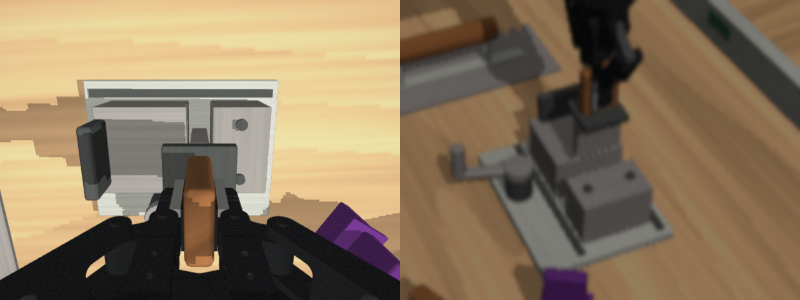

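The gauge is held upright over the gap. Before lowering I'll compare the collar with the gap edges in this same view.

Run:
```python
from h import *
P=np.load("w3.npz")["P"]
O=np.array([.6238,.0995]);a=np.radians(-2.4);x=np.array([np.cos(a),np.sin(a)]);y=np.array([-np.sin(a),np.cos(a)])
L=np.stack([(P[...,:2]-O)@x,(P[...,:2]-O)@y,P[...,2]],-1)*1000
m=(abs(L[...,2]-65)<4)&(L[...,0]>30)&(L[...,0]<38); Y=np.sort(L[m][:,1]); i=np.argmax(np.diff(Y)); print("gap edges",Y[i],Y[i+1],Y.min(),Y.max())
m=(L[...,2]>128)&(L[...,2]<142)&(L[...,0]>5)&(L[...,0]<40)&(abs(L[...,1]-11)<40); C=L[m]
print("collar y",np.percentile(C[:,1],[0,1,99,100]),"xmax",C[:,0].max(),"z",np.percentile(C[:,2],[5,50,95]))
A=np.c_[C[:,:2],np.ones(len(C))]; print("plane slopes",np.linalg.lstsq(A,C[:,2],rcond=None)[0])
far=C[(C[:,0]>C[:,0].max()-3)]; print("yaw far edge",np.polyfit(far[:,1],far[:,0],1)[0])
```

```text
gap edges 0.48139297839147493 22.6669043596695 -49.78380978794405 102.47855245901671
collar y [-11.21800054 -10.64240431  34.2826142   34.85238583] xmax 26.082458631339616 z [132.37846072 135.93769749 137.13307771]
plane slopes [-7.18992177e-02 -1.75317195e-03  1.37014309e+02]
yaw far edge 0.0013326397960026345
```

Collar centre is at y=11.8 and gap centre at 11.6, so it is well centred. Lowering now with force checks.

Run:
```python
from h import *
p=np.array([.6243,.1106])
f0=get_state()["contact_force"]
ctrl.movel([*p,.088],max_speed=.06); s=get_state(); print(s["tcp_pos"],s["contact_force"]-f0)
z=.088
while z>.079:
    z-=.001; ctrl.movel([*p,z],max_speed=.02); s=get_state(); f=s["contact_force"]-f0; print(round(z,4),s["tcp_pos"][2].round(4),f.round(1))
    if f[2]>4: break
print(s["time"],s["width"])
im2,P2=cloud("side"); np.savez("s4.npz",im=im2,P=P2)
im,P=cloud("wrist"); np.savez("w4.npz",im=im,P=P)
cv2.imwrite("pics/c4.png",np.hstack([cv2.resize(im,(400,300)),cv2.resize(im2[120:260,250:440],(400,300))]))
```

```text
[0.62461639 0.11075784 0.08844891] [-0.07563989 -0.89885289  0.35271718]
0.087 0.0872 [-0.1 -0.1 -0.1]
0.086 0.086 [-0.6 -0.1 -0.1]
0.085 0.0849 [ 0.5 -0.6  0.4]
0.084 0.0839 [ 0.8 -1.2 -0.5]
0.083 0.0829 [ 0.1 -0.5 -0.7]
0.082 0.0825 [-1.5 -1.   5.4]
13.625 0.013610807596325058
```

View pics/c4.png

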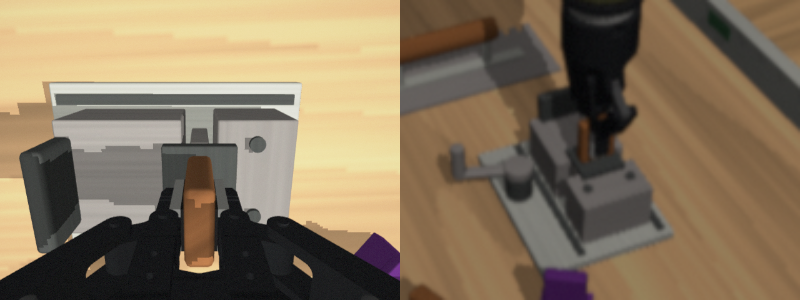

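```bash
cat >> h.py <<'E'
O=np.array([.6238,.0995]);JA=np.radians(-2.4);JX=np.array([np.cos(JA),np.sin(JA)]);JY=np.array([-np.sin(JA),np.cos(JA)])
def W(x,y,z): return [*(O+x/1000*JX+y/1000*JY),z/1000]
def loc(P): return np.stack([(P[...,:2]-O)@JX,(P[...,:2]-O)@JY,P[...,2]],-1)*1000
def jigfit(P):
    L=loc(P)/1000
    for n,a in dict(handle=((0,.01),.04,.112,.13),collar=((0,.01),.045,.0685,.08),plate=((0,.096),.045,.09,.105),knob=((-.1,.08),.07,.082,.092),base=((-.017,.03),.16,.007,.017)).items():
        try: print(n,*rect(L,*a))
        except Exception as e: print(n,e)
E
python3 - <<'E'
from h import *
ctrl.ungrasp(); s=get_state(); print(s["width"],s["contact_force"])
p=s["tcp_pos"]; ctrl.movel([p[0],p[1],.20],max_speed=.12)
ctrl.movep(W(-75,30,330),down(JA)); im,P=cloud("wrist"); np.savez("w5.npz",im=im,P=P); jigfit(P)
cv2.imwrite("pics/w5.png",im)
L=loc(P); m=(abs(L[...,2]-72)<4)&(abs(L[...,0])<26)&(abs(L[...,1]-11)<25); C=L[m]; A=np.c_[C[:,:2],np.ones(len(C))]; print("slopes",np.linalg.lstsq(A,C[:,2],rcond=None)[0])
for yd in (87.6,-92.4): print(ctrl.ik(W(0,130,72),down(np.radians(yd))))
for yd in (125,-55): print(ctrl.ik(W(-74,115,62),down(np.radians(yd))))
print(get_state()["time"])
E
```

```text
0.0853458358033822 [-0.88451384  0.15726437  0.10708384]
handle 0.5 11.4 39.5 13.8 0.5 122.3 928.0
collar 0.1 11.0 45.4 49.2 89.9 72.6 1961.0
plate -0.1 96.3 59.8 12.6 0.0 99.0 1123.0
knob -136.1 68.1 14.5 14.7 14.2 85.9 197.0
base -17.7 30.1 200.4 155.2 89.9 11.8 13163.0
slopes [4.29576978e-03 3.85558166e-04 7.26220251e+01]
[ 0.085612    0.86444222 -0.90129717  1.55656974  0.73815828  1.08961734
 -1.04166886]
[-0.86053905  0.91759072  0.95139528  1.57047969 -0.81626009  1.09185098
 -2.88237847]
[ 0.169356    0.84731921 -1.0419374   1.77769508  0.84850417  1.04015226
 -0.58871972]
[-0.4568429   0.63870299  0.06724342  1.78606741 -0.06086871  0.71882334
 -2.88772052]
16.2583
```

View pics/w5.png

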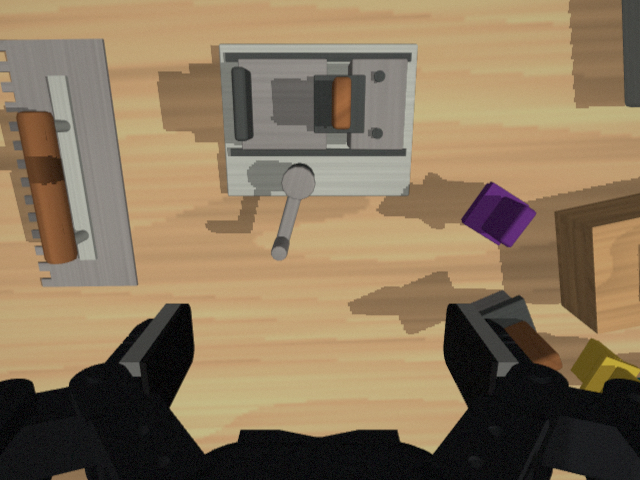

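The gauge stands flat with its collar on both jaws, centred at (340,103) with x≈0.1 and y≈11. Now pushing the thumb plate.

Run:
```python
from h import *
ctrl.close_gripper(40)
ctrl.movep(W(0,135,170),down(np.radians(87.6))); ctrl.movel(W(0,135,72),max_speed=.12); ctrl.pause(.3)
f0=get_state()["contact_force"]; y=122
ctrl.movel(W(0,y,72),max_speed=.06)
while y>94:
    y-=1; ctrl.movel(W(0,y,72),max_speed=.03); s=get_state(); f=-(s["contact_force"]-f0)[:2]@JY
    f=-f; a=loc(np.array(s["tcp_pos"])); print(y,a.round(1)[:2],round(f,1),end="; ")
    if abs(f)>13: break
ctrl.pause(.5); s=get_state(); print("\nfinal",s["contact_force"]-f0,loc(np.array(s["tcp_pos"])),s["time"])
```

```text
121 [ -0.  121.2] 1.1; 120 [ -0. 120.] 0.4; 119 [  0.  118.9] 1.1; 118 [  0.  117.9] -0.6; 117 [  0.  116.9] 0.0; 116 [  0.  115.9] 0.6; 115 [  0.  114.9] -0.3; 114 [  0.  113.9] -0.4; 113 [-1.000e-01  1.131e+02] 0.7; 112 [-1.000e-01  1.124e+02] 2.5; 111 [ -0.  111.1] 3.1; 110 [ -0.  109.9] 2.1; 109 [ -0.  108.8] 2.1; 108 [ -0.  107.8] 1.5; 107 [ -0.  106.9] 1.3; 106 [ -0.  105.9] 2.4; 105 [  0.  104.9] 2.3; 104 [  0.  103.8] 1.8; 103 [  0. 103.] 1.8; 102 [  0. 103.] 5.4; 101 [  0. 103.] 7.2; 100 [ -0. 103.] 8.5; 99 [ -0. 103.] 11.6; 98 [ -0. 103.] 14.1; 
final [ 3.60173279 14.22717987 -7.68561239] [-2.29154521e-02  1.03037019e+02  7.21711665e+01] 26.2417
```

The jaw stopped at about 12 mm (10 mm of travel) under a steady 14 N. Next, back off and swing the lever.

Run:
```python
from h import *
ctrl.movel(W(0,125,72),max_speed=.08); ctrl.movel(W(0,125,170),max_speed=.15)
ctrl.ungrasp()
q=down(np.radians(125)); k=lambda th,z:W(-74-65*np.cos(th),50+65*np.sin(th),z)
ctrl.movep(k(.28,150),q); im,P=cloud("top"); jigfit(P)
ctrl.movel(k(.28,63),max_speed=.12); ctrl.pause(.2); f0=get_state()["contact_force"]
ctrl.close_gripper(20); s=get_state(); print("w",s["width"],s["contact_force"]-f0)
for th in list(np.arange(.40,1.5,.12))+[1.5,1.54,1.57,1.60,1.63]:
    ctrl.movel(k(th,63),max_speed=.06); s=get_state(); f=s["contact_force"]-f0; r=loc(np.array(s["tcp_pos"]))[:2]-[-74,50]
    tang=f[:2]@(np.sin(th)*JX+np.cos(th)*JY)
    print(round(th,2),"at",round(np.arctan2(r[1],-r[0]),3),"tan",round(tang,1),"|f|",round(np.linalg.norm(f),1))
    if tang<-12: break
print(s["width"],s["time"])
```

```text
handle attempt to get argmax of an empty sequence
collar attempt to get argmax of an empty sequence
plate attempt to get argmax of an empty sequence
knob attempt to get argmax of an empty sequence
base attempt to get argmax of an empty sequence
w 0.015314840139166654 [0.60616798 0.77248784 0.85976081]
0.4 at 0.401 tan -0.6 |f| 4.4
0.52 at 0.523 tan -2.0 |f| 6.7
0.64 at 0.642 tan -1.7 |f| 8.6
0.76 at 0.761 tan -2.2 |f| 9.6
0.88 at 0.88 tan -1.8 |f| 8.2
1.0 at 1.002 tan -0.6 |f| 5.6
1.12 at 1.121 tan -0.6 |f| 7.2
1.24 at 1.241 tan -1.6 |f| 5.7
1.36 at 1.362 tan -0.9 |f| 4.4
1.48 at 1.486 tan -0.7 |f| 1.8
1.5 at 1.495 tan -3.8 |f| 3.9
1.54 at 1.537 tan -4.2 |f| 4.3
1.57 at 1.569 tan -4.0 |f| 4.0
1.6 at 1.588 tan -5.4 |f| 5.4
1.63 at 1.59 tan -11.6 |f| 12.1
0.014735788193573292 34.8083
```

The lever is against its stop. Next: release, retreat and check.

Run:
```python
from h import *
ctrl.ungrasp(); p=get_state()["tcp_pos"]; ctrl.movel([p[0],p[1],.2],max_speed=.12)
ctrl.movep(W(-75,30,330),down(JA)); im,P=cloud("wrist"); jigfit(P); cv2.imwrite("pics/w6.png",im)
L=loc(P); m=(abs(L[...,2]-72)<4)&(abs(L[...,0])<26)&(abs(L[...,1]-6)<25); C=L[m]; A=np.c_[C[:,:2],np.ones(len(C))]; print("slopes",np.linalg.lstsq(A,C[:,2],rcond=None)[0])
s=get_state(); print(s["time"],s["contact_force"])
```

```text
handle 0.1 6.3 14.1 39.3 90.0 122.3 941.0
collar 0.6 6.1 49.1 46.0 0.1 72.6 1954.0
plate -0.3 86.1 58.9 12.4 0.3 99.1 1108.0
knob -73.8 115.1 15.0 14.7 50.1 86.1 225.0
base -17.1 30.1 200.3 154.3 89.9 11.8 12649.0
slopes [ 2.01737841e-03 -1.67786853e-03  7.26676013e+01]
38.3333 [ 0.23686611 -0.43385918 -0.69699041]
```

View pics/w6.png

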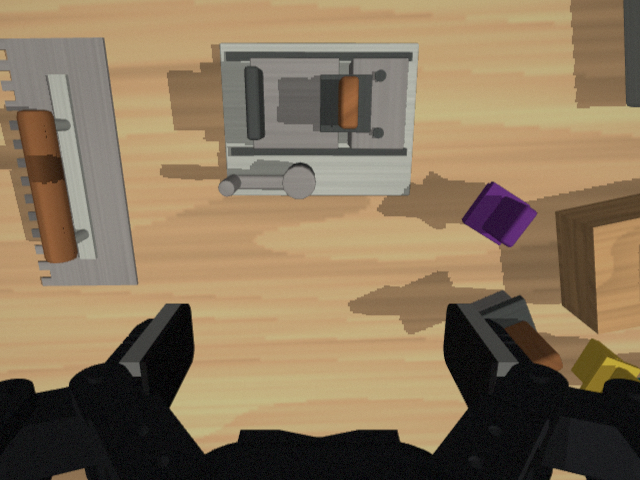

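The gauge stands nipped at (348,102), collar flat. The jaw is at about 12 mm, and the lever is at its stop with the knob at (228,187).

```bash
python3 -c "
from station import ticket
print(ticket.close_job())"
```

```text
the job is handed in; nothing more can be done
None
```

The job is done and handed in at about 38 s of the 67 s allowed. I took the broad gauge from the pine box, lowered it into the middle of the gap and released it. Then I pushed the jaw shut and swung the cam lever to its stop.

- **Seating:** contact came at the expected height, and the collar lay flat on both jaws, centred in the gap.
- **Jaw:** it stopped and held under about 14 N. In the last view it measured about 12.1 mm from the fixed jaw, with the gauge upright (collar tilt under 0.3°) and its centre at y 6.1 mm.
- **Lever:** the knob measured (-73.8, 115.1) mm in the jig's frame, which is 1.57 rad. It resisted with about 12 N at the stop.
- **Bystanders:** the robot did not touch the narrow gauge, the trowel, the tin or the look-alikes. The last picture shows the trowel in place but not the narrow gauge or the tin, so I did not re-check those two.
- **Failed check:** the overhead-camera reading before the lever swing gave no fits, probably because the arm was blocking the view. The final wrist view covered the same points, and no checks disagreed.

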